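# Hold the inspection mirror so that the bench camera sees the red marker

### The job

Lift the orange-handled inspection mirror up and forward off its two hooks by its handle. Bring its glass to the spot above the yellow ring of the inspection station where the camera's line of sight and the red marker's line of sight cross, and angle it so that the camera sees the red marker reflected in the middle of the glass. Finish while still holding the mirror there, steady and in the gripper alone; do not touch the glass with the fingers, and leave the flux bottle, solder reel, battery and loupe where they stand.

Things in the scene. Friction and masses are not known exactly. Their poses are not given: they have to be found in the camera images.
- mirror: Inspection mirror, about 90 g, hanging upright. Origin: middle of its crossbar; +z up the handle, +y along the crossbar; the glass looks along -x. Orange grip 16x16 mm from z +8 to +68 mm; black collar 18x28x16 mm at the origin; steel crossbar 8 mm thick, 68 mm long; 8 mm stem; round rim 55 mm across, 8 mm thick, centred at z -95 mm, with the 48 mm glass on its -x face. It rocks on the crossbar.
- mirror_grip (a point): Centre of the orange grip, 40 mm above the crossbar, where it is to be grasped; same axes as the mirror. The grip may be taken across x or across y.
- mirror_face (a point): Centre of the glass, on its front surface: at (-5, 0, -95) mm in the mirror's frame; same axes as the mirror (glass looks along -x).
- hook_rack: Stand: base 100x80x12 mm, 175 mm post 52 mm behind (+x) the mirror; two 7 mm wire hooks run from it to -x at y +-20 mm, dip 13 mm under the crossbar and end in tips turned up 15 mm. Origin on the bench under the crossbar, 160 mm above it; yaw as the hanging mirror's. To unhook: 25 to 45 mm up, then 40 mm or more to -x (the rim does not pass up between the hooks).
- station: Fixed inspection station: aluminium plate 165x300x10 mm with a blue camera (40 mm, black lens, on a post, top 160 mm above the bench) at its left front and a grey block with a red dot at its right front. Origin on the bench under the centre of the yellow ring (32 mm) on the plate; z up, +x away from camera and marker, +y to the camera's side. A tall oscilloscope stands close behind.
- mirror_spot (a point): Where the sight lines cross, 140 mm above the station's origin: the glass centre belongs here. Its +x is where the mirror's +x (back of the glass) must point: (0.91, 0, 0.42) in the station's frame, so the glass looks 24.6 degrees downward to the station's -x. Its +z, (-0.42, 0, 0.91), suits the handle, leaning 24.6 degrees to -x. Turning the mirror about its own x changes nothing.
- camera_lens (a point): Centre of the camera's lens mouth, at (-83, 94, 140) mm in the station's frame. The camera looks level from here through mirror_spot, 125 mm away.
- red_marker (a point): Centre of the red dot (18 mm diameter, on a white disc, in a low black hood), at (-54, -94, 77.5) mm in the station's frame. It faces mirror_spot, 125 mm away, 30 degrees upward.
- flux_bottle: Brown bottle with a black cap, 32 mm across, 58 mm high, a bystander. Origin at the centre of its underside.
- solder_reel: Blue reel of solder wire, 61 mm across, 38 mm high, a bystander. Origin at the centre of its underside.
- cell_up: Green battery standing on end, 14 mm across, 50 mm high, a bystander. Origin at the centre of its underside.
- loupe: Black loupe, 37 mm across, 30 mm high, a bystander. Origin at the centre of its underside.

How it is judged:
By the outcome, as a careful person would: the job done as asked, in the order asked, and still so for the second after the job is handed in, while the arm keeps its last pose, push and grip.
It also fails if it takes over 38 s, if anything falls off the work surface, if the arm or the gripper's body presses on something with over 40 N, if the wrist force passes 120 N, or if a joint passes its speed limit or range.

### The arm

A 6-joint arm with a two-finger parallel gripper is mounted at the origin on a cart in front of the work surface, level with it; the furniture and walls round the work are solid. World frame = base frame: x ahead of the robot, y to its left, z up, the work surface at z = 0. Lengths are in m, angles in rad, forces in N, time in s.
With the tool pointing down it reaches from about 0.35 to 0.775 m from the base axis. Payload 7.3 kg.
Tool frame: the origin (TCP) lies at the very end of the fingers, on their centre line; the grasp point (between the pads) lies 19 mm behind it; z points along the fingers, y is the line along which they close (so a half turn about z gives the same grasp; the last joint's range is limited). The gripper opens to 92 mm and grips with 3 to 60 N. Pads are 19 mm wide; open, the fingers measure 130 mm over their backs; the gripper's body (75 mm by 190 mm) begins 47 mm behind the grasp point.
Start: joints at [1.02, 0.342, 1.524, -0, 1.275, -0.146], TCP at [0.207, 0.483, 0.227] pointing down, gripper open.
Joint ranges: [-2.53, 2.53], [-0.77, 2.02], [0.04, 2.7], [-1, 4.14], [0.28, 2.66], [-3.11, 3.11]. Speed limits (rad/s): [2.57, 2.57, 3.14, 3.14, 3.14, 3.14].

### API

Orientations are given as [roll, pitch, yaw] about the fixed x, y, z axes, in that order (R = Rz(yaw) Ry(pitch) Rx(roll)).
In Python, from cell import robot, read_camera, get_calibration gives the robot as it stands. The module is installed in compiled form; this text tells all that it offers.
- The arm moves only by the tool send_rows, never from a script. Its argument "plan" is a list of rows, each a list of 2 entries, a list of its own where there are three numbers: the shift along the tool's x, y, z as a fraction of full scale, then the turn, a rotation vector about the tool's x, y, z as a fraction of full scale. A call has exactly 10 rows; each row shifts and turns the commanded pose from where the row before left it, along the tool's axes as they then stand; what a row does not reach is not made up. Full scale, the value 1, is 0.025 m for a shift and 90 degrees for a turn. A row lasts 1/8 s, in which the tool goes at most 62.5 mm and 10.7 degrees, less where a joint would pass 70% of its speed; a pose out of reach is approached as far as the arm can. A call with a number of a shift or a turn outside -1 to 1 is refused whole. A call with a gripper value outside its range is refused whole. "gripper" is the opening, from -1 (shut) to 1 (fully open), so that 0 is half open, set as the call begins (left out, the last holds). The fingers move at their own pace and stop on an object; "force" is the grip in N (left out, the last holds). Time passes only in rows, so rows that do not move let the fingers close, or fill a call up. It gives the time, the measured TCP pose, the force, the opening and the grip force at its end, in the units of the state.
- robot.observe(): the state, without advancing time (a new reading comes with each control period).
- read_camera(name): name is "scene" or "top"; returns (picture, depth): 384x512x3 uint8, blue, green, red; 384x512 float32, m along the optical axis (not along the pixel's ray), 0 where there is no reading.
- get_calibration(name): a dict with "intrinsics" (3x3 intrinsics, pixels), "rvec" (rotation vector, rad) and "tvec" (3), from world to camera coordinates, as OpenCV has them. Camera axes: x right, y down, z forward; pixel columns grow to the right and rows downward; lengths in m; the calibration is good to about 2 mm. A picture is of the moment at which its call begins. get_calibration takes no time and is no camera call.
- robot.hand_in(): hands the job in; it is judged then, once.
The state is a dict: "time": time; "qpos": joint angles; "qvel": joint speeds; "joint_efforts": joint torques, N m; "tool_pos": TCP position; "tool_rot": TCP orientation; "contact_force": force on the tool from outside, world axes, zero at the start; "torque": the same for the moment, N m; "opening": finger opening in m; "grip_force": force on a finger pad.
Only numpy, scipy, OpenCV 4.12 (cv2) and the standard library are available. Lean on these libraries where they do the work, as an engineer would, in place of code of your own. Each camera call takes 0.05 s, during which the arm holds its last target. There are 200 camera calls.

## Working session

There is one attempt and no reset: what is moved stays moved. The work goes in short steps, Python scripts to look and compute and a tool call to move; the robot and the scene stay as the last step left them, time stands still between calls to the robot, and variables do not carry over. Pictures are saved under pics/ and viewed, at most 10 in all, crops included, and the job is handed in when it is done.

Besides the shell and the picture viewer there is one more tool, called after "Request:" as name([rows], argument=value, ...), one row to a line, values as JSON. send_rows: Moves the arm, as the interface text tells. Shift numbers are shares of 0.025 m and turn numbers shares of 90 degrees, none past 1 either way. Its arguments: {"type":"object","properties":{"plan":{"type":"array"},"gripper":{"type":"number"},"force":{"type":"number"}},"required":["plan"]}

```bash
mkdir -p pics
cat > h.py <<'E'
import numpy as np, cv2
from cell import robot, read_camera, get_calibration
from scipy.spatial.transform import Rotation as R
def cloud(name):
    img,d=read_camera(name); c=get_calibration(name)
    K=np.array(c["intrinsics"]);Rm=cv2.Rodrigues(np.array(c["rvec"],float))[0];t=np.array(c["tvec"],float).ravel()
    v,u=np.mgrid[:d.shape[0],:d.shape[1]]
    P=np.stack([(u-K[0,2])*d/K[0,0],(v-K[1,2])*d/K[1,1],d],-1)
    W=(P-t)@Rm; W[d<=0]=np.nan
    return img,d,W
E
python3 - <<'E'
from h import *
for n in("scene","top"):
    img,d,W=cloud(n); cv2.imwrite(f"pics/{n}0.png",cv2.resize(img,(800,600))); np.savez(f"{n}0.npz",img=img,d=d,W=W)
    c=get_calibration(n); print(n,c["intrinsics"],-cv2.Rodrigues(np.array(c["rvec"],float))[0].T@np.array(c["tvec"]).ravel())
s=robot.observe();print(s)
E
```

```text
scene [[391.53302476   0.         260.96099893]
 [  0.         391.53302476 190.36848336]
 [  0.           0.           1.        ]] [ 0.0620499  -0.58331963  0.9759896 ]
top [[375.1786151    0.         263.73168725]
 [  0.         375.1786151  197.00812531]
 [  0.           0.           1.        ]] [ 0.45967567 -0.0778923   1.3721345 ]
{'time': 0.1, 'qpos': array([ 1.01999808e+00,  3.42637906e-01,  1.52491857e+00, -8.36859931e-06,
        1.27542945e+00, -1.45988155e-01]), 'qvel': array([-1.20119303e-05, -4.64784580e-04, -3.12950278e-03,  3.16184577e-04,
        3.87310720e-04,  1.00265518e-04]), 'joint_efforts': array([ 1.02343649e-03, -4.32004845e+01, -2.44693708e+01,  7.17431470e-02,
        5.28009573e-02, -5.50246671e-05]), 'tool_pos': array([0.20654773, 0.48225804, 0.22612335]), 'tool_rot': array([-3.14021304e+00, -1.94761621e-04,  2.73678487e+00]), 'contact_force': array([ 0.50834093,  0.0271884 , -0.19407626]), 'torque': array([ 0.01896527,  0.0063643 , -0.02371146]), 'grip_force': 0.0, 'opening': 0.09168880773962446}
```

View pics/scene0.png

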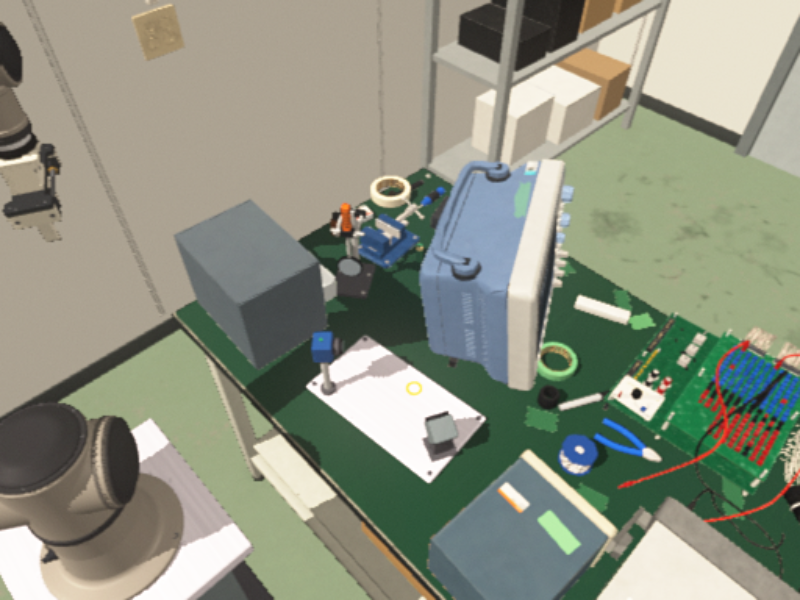

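View pics/top0.png

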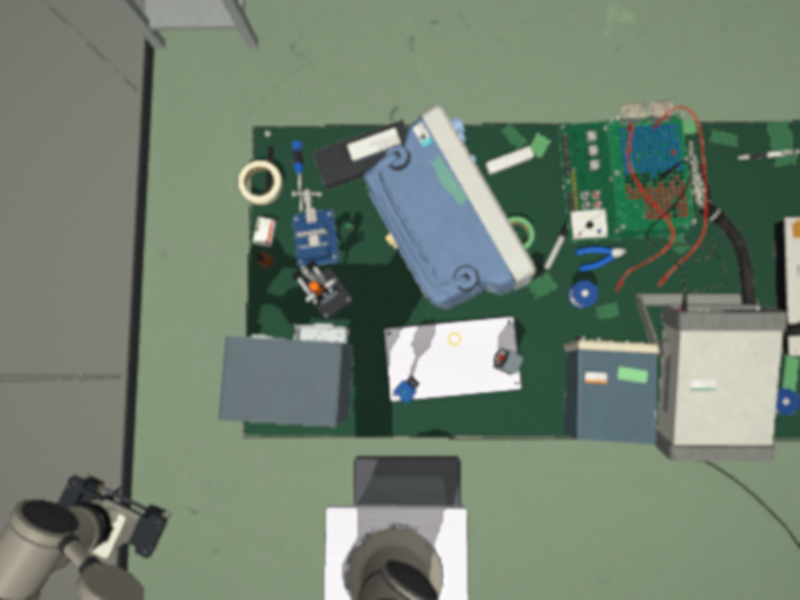

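The scene view shows the mirror (orange grip near 347,215) between a tall box and the oscilloscope. The top view shows the ring at 455,339, the blue camera at 405,390, the marker at 503,357 and the mirror at 317,287. Next I'll measure these.

Run:
```python
from h import *
ims=[]
for n in("scene","top"):
    z=np.load(n+"0.npz"); img,W=z["img"],z["W"]
    hsv=cv2.cvtColor(img,cv2.COLOR_BGR2HSV); H,S,V=[hsv[...,i].astype(int) for i in range(3)]
    x,y,zz=W[...,0],W[...,1],W[...,2]
    fin=np.isfinite(zz)
    def rep(nm,m):
        m=m&fin; v,u=np.nonzero(m); 
        if len(v): print(n,nm,len(v),"px",u.mean().round(1),v.mean().round(1),"med",np.median(W[m],0).round(4),"min",W[m].min(0).round(3),"max",W[m].max(0).round(3))
    rep("orange",(H<14)&(S>180)&(V>120)&(zz>.15)&(zz<.26)&(x>.4)&(x<.75)&(y>.05)&(y<.35))
    rep("yellow",(H>=18)&(H<33)&(S>110)&(zz<.03)&(zz>-.01)&(x>.3)&(x<.5)&(y>-.2)&(y<.1))
    rep("blue",(H>100)&(H<125)&(S>170)&(zz>.11)&(zz<.17)&(x<.42)&(x>.2)&(y>-.1)&(y<.15))
    rep("red",((H<8)|(H>172))&(S>120)&(zz>.04)&(zz<.1)&(x<.48)&(y<0)&(y>-.25))
    m=(S<50)&(V>150)&(abs(zz-.01)<.007)&(x>.25)&(x<.5)&(y>-.3)&(y<.2)&fin
    k,l,st,ce=cv2.connectedComponentsWithStats(cv2.morphologyEx(m.astype(np.uint8),cv2.MORPH_CLOSE,np.ones((5,5))))
    b=1+st[1:,4].argmax(); mm=(l==b)&fin
    r=cv2.minAreaRect(W[mm][:,:2].astype(np.float32)*1000); print(n,"plate",r)
    # mirror region points near orange
    m=fin&(zz>.14)&(zz<.3)&(x>.45)&(x<.68)&(y>.13)&(y<.3)
    if n=="top":
        hi=fin&(zz>.05)&(x>.1)&(x<.75)&(y<.45)&(y>-.4)
        gx=np.arange(.15,.75,.03);gy=np.arange(.45,-.4,-.03)
        for a in gx[::-1]:
            print("%.2f"%a,*["%3d"%(1000*np.max(zz[fin&(abs(x-a)<.015)&(abs(y-c)<.015)],initial=0)) for c in gy])
    bx=(205,115,60,75) if n=="scene" else (170,140,90,90)
    X,Y,w,h=bx; ims.append(cv2.resize(img[Y:Y+h,X:X+w],(400,500),interpolation=cv2.INTER_CUBIC))
cv2.imwrite("pics/crop.png",np.hstack(ims))
```

```text
scene orange 78 px 221.0 139.2 med [0.6194 0.1494 0.2005] min [0.613 0.143 0.168] max [0.632 0.159 0.228]
scene blue 4 px 202.8 214.0 med [ 0.4154 -0.0111  0.1585] min [ 0.415 -0.014  0.157] max [ 0.419 -0.008  0.16 ]
scene plate ((456.97509765625, -130.38487243652344), (112.98759460449219, 300.0276794433594), 5.277013778686523)
top orange 26 px 201.5 183.5 med [0.6242 0.1484 0.224 ] min [0.617 0.142 0.196] max [0.633 0.16  0.229]
top blue 40 px 259.4 252.4 med [ 0.4117 -0.0313  0.1601] min [ 0.399 -0.044  0.155] max [ 0.418 -0.012  0.165]
top plate ((447.864013671875, -132.9043426513672), (108.23971557617188, 302.07598876953125), 1.1015615463256836)
0.72   0   0   0   6  59  63   7  17  75  73  73   8   5   8   6 283 290 276 269 278 291 297 302 303   0  29  34  16   5
0.69   0   0   0   8  33  42   5   8  14 176 177   7   5   6   6   7 290 290 269 273 280 293 300 301 294   0  38  15   5
0.66   0   0   0   3   5   5   4   8 179 179 174 156   7   8   9   6 277 290 289 284 288 287 296 301 301 119   6   9  36
0.63   0   0   0   5   7   6   6   5  14 171 230 174   8   8   8   7   9 290 2
[... 1278 characters left out ...]
  7   7   6   3   4   4   4   3   7   3   3   5   4   3   3   3   6   3   7   4   5   5   6   2
0.27 591 564   0   0   0   0   0   0   0   0   0   0   0   0   0   0   0   0   0   0   0   0   0   0   0   0   0   0   0
0.24 592 588 568   0   0   0   0   0   0   0   0   0   0   0   0   0   0   0   0   0   0   0   0   0   0   0   0   0   0
0.21 587 573 586 619   0   0   0   0   0   0   0   0   0   0   0   0   0   0   0   0   0   0   0   0   0   0   0   0   0
0.18 582 392 582 629 631 610   0   0   0   0   0   0   0   0   0   0   0   0   0   0   0   0   0   0   0   0   0   0   0
0.15 567 339 338   0   0 587   0   0   0   0   4   5   5   8   6   4   4   6   5   6   4   0   0   0   0   0   0   0   0
```

View pics/crop.png

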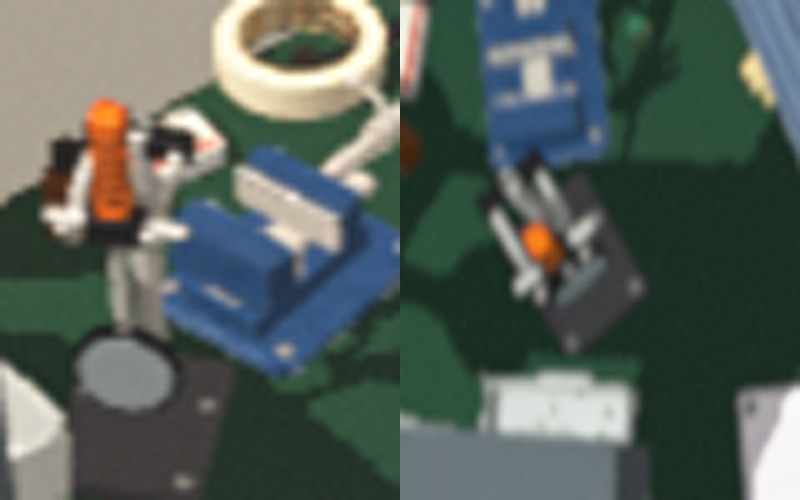

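The crop shows the orange grip hanging upright. The glass faces the scene camera (-x, -y), and the hooks run from the post at upper left. Next I'll fit the yaws and positions.

Run:
```python
from h import *
def plane(n,u,v,z):
    c=get_calibration(n);K=np.array(c["intrinsics"]);Rm=cv2.Rodrigues(np.array(c["rvec"],float))[0];t=np.array(c["tvec"],float).ravel()
    C=-Rm.T@t; d=np.stack([(u-K[0,2])/K[0,0],(v-K[1,2])/K[1,1],np.ones_like(u,float)],-1)@Rm
    return C[:2]+d[...,:2]*((z-C[2])/d[...,2])[...,None]
vis=[]
for n in("top","scene"):
    z=np.load(n+"0.npz"); img,W=z["img"],z["W"]
    hsv=cv2.cvtColor(img,cv2.COLOR_BGR2HSV); H,S,V=[hsv[...,i].astype(int) for i in range(3)]
    x,y,zz=W[...,0],W[...,1],W[...,2]; fin=np.isfinite(zz)
    v,u=np.mgrid[:384,:512].astype(float)
    P=plane(n,u,v,.010)
    reg=(abs(P[...,0]-.47)<.14)&(abs(P[...,1]+.13)<.2)
    m=reg&(S<75)&(V>60)&(zz<.02)
    k,l,st,ce=cv2.connectedComponentsWithStats(cv2.morphologyEx(m.astype(np.uint8),cv2.MORPH_OPEN,np.ones((3,3))))
    mm=l==1+st[1:,4].argmax(); r=cv2.minAreaRect((P[mm]*1000).astype(np.float32)); print(n,"plate",r,cv2.boxPoints(r).round(0).tolist())
    ye=reg&(H>=18)&(H<36)&(S>60)&(zz<.03)&(V>120)
    print(n,"ring",ye.sum(),np.median(P[ye],0).round(4), (P[ye].min(0)/2+P[ye].max(0)/2).round(4))
    rd=reg&((H<8)|(H>170))&(S>120); 
    if rd.any(): print(n,"red",rd.sum(),np.median(W[rd],0).round(4))
    m=fin&(zz>.15)&(zz<.3)&(abs(x-.64)<.1)&(y>.09)&(y<.25)
    print(n,"hookpts",m.sum())
    if n=="top":
        q=W[m]; q=q[np.argsort(-q[:,0])]; print((q*1000).round().astype(int).tolist())
    # rectified station and rack at heights, 1mm... 
    def rect(zp,x0,x1,y0,y1,s):
        X,Y=np.mgrid[x1:x0:-s,y1:y0:-s][0],np.mgrid[x1:x0:-s,y1:y0:-s][1]
        c=get_calibration(n)
        p=cv2.projectPoints(np.stack([X,Y,np.full_like(X,zp)],-1).reshape(-1,3),np.array(c["rvec"],float),np.array(c["tvec"],float),np.array(c["intrinsics"]),None)[0].reshape(*X.shape,2).astype(np.float32)
        return cv2.remap(img,p[...,0],p[...,1],cv2.INTER_CUBIC)
    a=rect(.010,.33,.60,-.33,.07,.001); b=rect(.16 if n=="top" else .012,.53,.74,.05,.25,.0005)
    vis.append(np.hstack([a,cv2.resize(b,(300,a.shape[0]))]))
cv2.imwrite("pics/rect.png",np.vstack(vis))
```

```text
top plate ((488.31329345703125, -129.6885986328125), (176.8977813720703, 309.64337158203125), 5.6657586097717285) [[385.0, 16.0], [416.0, -292.0], [592.0, -275.0], [561.0, 33.0]]
top ring 27 [ 0.532  -0.1373] [ 0.5338 -0.1356]
top red 11 [ 0.4877 -0.2365  0.0779]
top hookpts 254
[[687, 170, 167], [686, 165, 174], [683, 162, 170], [683, 172, 171], [683, 169, 172], [682, 165, 175], [680, 159, 169], [680, 179, 170], [679, 168, 173], [679, 175, 173], [679, 171, 174], [679, 165, 174], [678, 161, 177], [677, 160, 164], [676, 162, 171], [676, 171, 174], [675, 174, 175], [675, 168, 175], [675, 181, 176], [675, 164, 176], [675, 177, 179], [674, 163, 164], [673, 188, 171], [672, 184, 174], [672, 164, 175], [672, 177, 176], [672, 168, 176], [672, 174, 177], [672, 180, 179], [671, 166, 165], [670, 163, 168], [670, 169, 168], [670, 175, 171], [669, 181, 172], [669, 159, 171], [669, 172, 172], [669, 191, 173], [669, 178, 173], [669, 187, 174], [669, 184, 177], [667, 173, 166], [667, 163, 166], [667, 156, 167], [666, 181, 172], [666, 159, 172], [666, 174, 173], [666, 191, 174], [666, 194, 175], [66
[... 3045 characters left out ...]
 153, 162], [615, 169, 162], [615, 172, 163], [615, 166, 163], [614, 159, 166], [614, 155, 168], [612, 159, 161], [612, 169, 161], [612, 156, 162], [611, 175, 164], [611, 165, 164], [611, 172, 164], [609, 171, 152], [609, 167, 153], [609, 163, 157], [608, 182, 161], [608, 179, 163], [608, 175, 163], [608, 172, 164], [605, 179, 162], [605, 175, 166], [604, 165, 167], [604, 161, 170], [601, 161, 168], [601, 158, 169], [601, 164, 170], [597, 161, 170]]
scene plate ((489.6375427246094, -127.7806396484375), (187.99977111816406, 308.2738342285156), 5.687154293060303) [[381.0, 16.0], [411.0, -290.0], [598.0, -272.0], [568.0, 35.0]]
scene ring 49 [ 0.5308 -0.1332] [ 0.5313 -0.1334]
scene hookpts 302
```

View pics/rect.png

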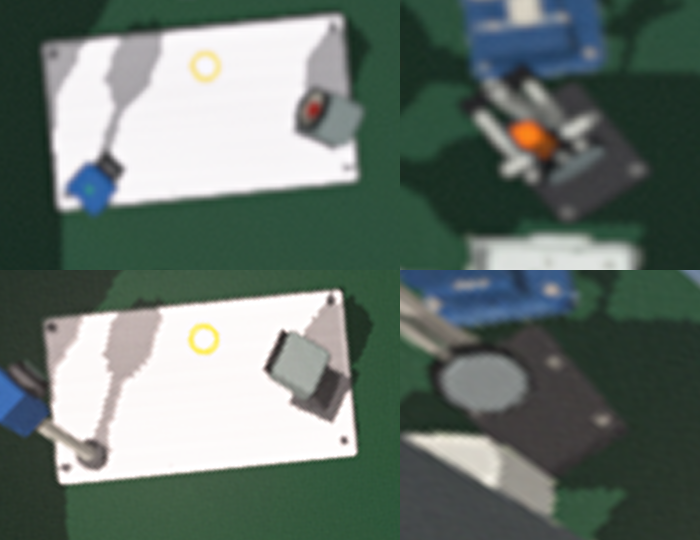

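The rectified view gives the station ring at (0.532, -0.1345) with yaw 5.7°. The mirror crossbar is near (0.624, 0.152) with yaw about 38°. I'll lift over the box and move in.

Request:
send_rows([
  [[0,0,-1],[0,0,0]],
  [[0,0,-1],[0,0,0]],
  [[0,0,-1],[0,0,0]],
  [[-1,-0.27,0],[0,0,0]],
  [[-1,-0.27,0],[0,0,0]],
  [[-1,-0.27,0],[0,0,0]],
  [[-1,-0.27,0],[0,0,0]],
  [[-1,-0.27,0],[0,0,0]],
  [[-1,-0.27,0],[0,0,0]],
  [[-1,-0.27,0],[0,0,0]],
], gripper=1)

```text
time: 1.35
tool_pos: [0.3494, 0.3695, 0.3013]
tool_rot: [-3.141, -0.0, 2.737]
contact_force: [0.2, -0.1, -0.1]
opening: 0.0919
grip_force: 0.0
```

Request:
send_rows([
  [[0,0,0],[0,0,0.115]],
  [[0,0,0],[0,0,0.115]],
  [[0,0,0],[0,0,0.115]],
  [[0,0,0],[0,0,0.115]],
  [[0,0,0],[0,0,0.115]],
  [[0,0,0],[0,0,0.115]],
  [[0,0,0],[0,0,0.115]],
  [[0,0,0],[0,0,0.115]],
  [[0,0,0],[0,0,0.115]],
  [[0,0,0],[0,0,0.115]],
])

```text
time: 2.6
tool_pos: [0.3488, 0.3701, 0.3013]
tool_rot: [-3.141, 0.001, 0.924]
contact_force: [-0.4, 0.3, -0.2]
opening: 0.092
grip_force: 0.0
```

```bash
cat >> h.py <<'E'
def goal(p,Rg):  # remaining motion in tool axes/units
    s=robot.observe(); Rt=R.from_euler('xyz',s["tool_rot"])
    print("t",s["time"],"tcp",s["tool_pos"].round(4),"rot deg",np.degrees(s["tool_rot"]).round(2),"F",s["contact_force"].round(1),"open",round(s["opening"],4),"grip",s["grip_force"])
    print("shift units (total):",(Rt.inv().apply(np.array(p)-s["tool_pos"])/.025).round(3))
    rv=(Rt.inv()*Rg).as_rotvec(); print("turn units:",(rv/(np.pi/2)).round(4))
E
python3 - <<'E'
from h import *
# fit rack yaw/position from depth points of orange grip, both cameras
z=np.load("top0.npz")
goal([.624,.152,.30],R.from_euler('xyz',[180,0,38],degrees=True))
for n in("scene","top"):
    d=np.load(n+"0.npz"); W=d["W"]; hsv=cv2.cvtColor(d["img"],cv2.COLOR_BGR2HSV)
    x,y,zz=W[...,0],W[...,1],W[...,2]
    m=np.isfinite(zz)&(zz>.223)&(zz<.24)&(abs(x-.625)<.03)&(abs(y-.15)<.03); print(n,m.sum(),W[m].mean(0).round(4))
    m=np.isfinite(zz)&(zz<.022)&(zz>.0)&(hsv[...,1]<70)&(hsv[...,2]<110)&(x>.53)&(x<.7)&(y>.05)&(y<.2)
    r=cv2.minAreaRect((W[m][:,:2]*1000).astype(np.float32)); print("base",m.sum(),r)
E
```

```text
t 2.6 tcp [0.3488 0.3701 0.3013] rot deg [-1.7998e+02  5.0000e-02  5.2960e+01] F [-0.4  0.3 -0.2] open 0.092 grip 0.0
shift units (total): [-0.334 14.042  0.047]
turn units: [-1.000e-04  6.000e-04  1.663e-01]
scene 20 [0.6222 0.1538 0.2256]
base 519 ((614.6197509765625, 124.9730453491211), (167.74940490722656, 149.27989196777344), 0.05425477400422096)
top 24 [0.6249 0.1522 0.2267]
base 347 ((619.5886840820312, 148.71817016601562), (182.077392578125, 85.5479507446289), 35.42162322998047)
```

Request:
send_rows([
  [[0,1,0],[0,0,0]],
  [[0,1,0],[0,0,0]],
  [[0,1,0],[0,0,0]],
  [[0,1,0],[0,0,0]],
  [[0,1,0],[0,0,0]],
  [[0,1,0],[0,0,0]],
  [[-0.1,1,0],[0,0,0]],
  [[-0.1,1,0],[0,0,0]],
  [[-0.1,1,0],[0,0,0]],
  [[0,1,0],[0,0,0]],
])

```text
time: 3.85
tool_pos: [0.5454, 0.2141, 0.3013]
tool_rot: [-3.141, 0.001, 0.93]
contact_force: [-0.5, -0.9, 0.5]
opening: 0.0916
grip_force: 0.0
```

Request:
send_rows([
  [[0,1,0],[0,0,0]],
  [[0,1,0],[0,0,0]],
  [[0,1,0],[0,0,0]],
  [[0,1,0],[0,0,0]],
  [[0,0,0],[0,0,0.09]],
  [[0,0,0],[0,0,0.087]],
  [[0,0,0],[0,0,0]],
  [[0,0,0],[0,0,0]],
  [[0,0,0],[0,0,0]],
  [[0,0,0],[0,0,0]],
])

```text
time: 5.1
tool_pos: [0.6251, 0.1551, 0.3018]
tool_rot: [-3.142, -0.0, 0.653]
contact_force: [-0.1, 0.3, -0.2]
opening: 0.0911
grip_force: 0.0
```

Run:
```python
from h import *
goal([.624,.1525,.182],R.from_euler('xyz',[180,0,37],degrees=True))
img,d,W=cloud("scene"); img2,_,_=cloud("top")
cv2.imwrite("pics/pre.png",np.hstack([cv2.resize(img[90:200,185:285],(400,440),interpolation=2),cv2.resize(img2[130:240,150:250],(400,440),interpolation=2)]))
```

```text
t 5.1 tcp [0.6251 0.1551 0.3018] rot deg [-180.     -0.     37.42] F [-0.1  0.3 -0.2] open 0.0911 grip 0.0
shift units (total): [-0.1    0.057  4.79 ]
turn units: [-0.     -0.      0.0047]
```

View pics/pre.png

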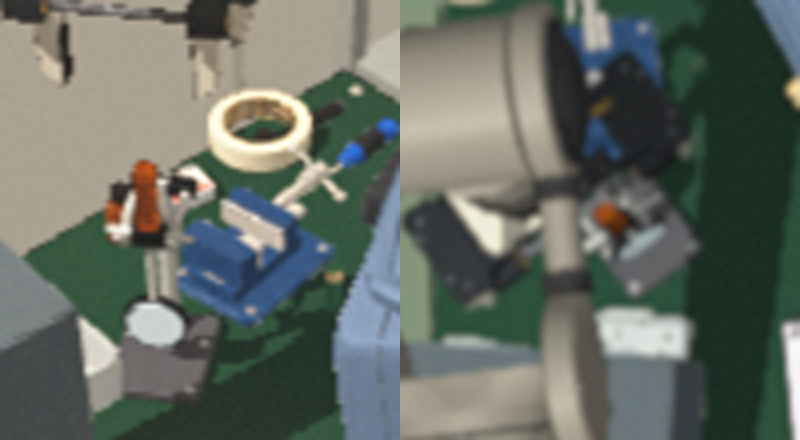

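The view shows the hand centred over the grip, with the apparent offset in the top view explained by parallax. I'll descend and close.

Request:
send_rows([
  [[-0.1,0.06,0],[0,0,0]],
  [[0,0,0.8],[0,0,0]],
  [[0,0,0.8],[0,0,0]],
  [[0,0,0.8],[0,0,0]],
  [[0,0,0.8],[0,0,0]],
  [[0,0,0.6],[0,0,0]],
  [[0,0,0.5],[0,0,0]],
  [[0,0,0.45],[0,0,0]],
  [[0,0,0],[0,0,0]],
  [[0,0,0],[0,0,0]],
])

```text
time: 6.45
tool_pos: [0.6244, 0.1524, 0.1836]
tool_rot: [3.141, -0.001, 0.652]
contact_force: [-0.3, -0.6, 0.4]
opening: 0.0921
grip_force: 0.0
```

Request:
send_rows([
  [[0,0,0],[0,0,0]],
  [[0,0,0],[0,0,0]],
  [[0,0,0],[0,0,0]],
  [[0,0,0],[0,0,0]],
  [[0,0,0],[0,0,0]],
  [[0,0,0],[0,0,0]],
  [[0,0,0],[0,0,0]],
  [[0,0,0],[0,0,0]],
  [[0,0,0],[0,0,0]],
  [[0,0,0],[0,0,0]],
], gripper=-1, force=25)

```text
time: 7.7
tool_pos: [0.6241, 0.1523, 0.183]
tool_rot: [3.142, -0.0, 0.652]
contact_force: [-0.2, -0.1, -0.1]
opening: 0.0158
grip_force: 25.0
```

Run:
```python
from h import *
goal([.624,.1525,.182],R.from_euler('xyz',[180,0,37],degrees=True))
```

```text
t 7.7 tcp [0.6241 0.1523 0.183 ] rot deg [ 1.800e+02 -1.000e-02  3.737e+01] F [-0.2 -0.1 -0.1] open 0.0158 grip 24.977376759052277
shift units (total): [-0.001 -0.008  0.04 ]
turn units: [ 0.     -0.0001  0.0042]
```

Run:
```python
from h import *
for n in("scene","top"):
    W=np.load(n+"0.npz")["W"]; q=W[np.isfinite(W[...,2])]
    for y in np.arange(.06,.23,.01):
        s=q[(abs(q[:,1]-y)<.006)&(q[:,2]>.04)&(q[:,2]<.15)&(q[:,0]>.5)&(q[:,0]<.585)]
        if len(s): i=np.argsort(-s[:,0])[:4]; print(n,round(y,2),len(s),(s[i][:,[0,2]]*1000).round().astype(int).tolist(), "zmax",s[:,2].max().round(3))
```

```text
scene 0.1 113 [[547, 103], [545, 86], [543, 75], [543, 106]] zmax 0.15
scene 0.11 115 [[548, 116], [548, 105], [547, 104], [547, 103]] zmax 0.15
scene 0.12 13 [[548, 116], [548, 118], [547, 104], [547, 101]] zmax 0.119
scene 0.13 18 [[549, 117], [549, 119], [548, 107], [547, 102]] zmax 0.119
scene 0.14 26 [[551, 116], [549, 95], [548, 116], [548, 112]] zmax 0.119
scene 0.15 20 [[549, 102], [549, 112], [548, 119], [548, 112]] zmax 0.119
scene 0.16 1 [[548, 119]] zmax 0.119
top 0.1 38 [[549, 70], [549, 122], [547, 101], [546, 74]] zmax 0.149
top 0.11 34 [[549, 117], [549, 70], [549, 119], [549, 121]] zmax 0.122
top 0.12 31 [[549, 118], [549, 119], [549, 120], [549, 122]] zmax 0.122
top 0.13 28 [[549, 118], [549, 122], [549, 122], [549, 124]] zmax 0.124
top 0.14 38 [[559, 79], [559, 82], [559, 83], [556, 78]] zmax 0.145
top 0.15 45 [[559, 79], [559, 83], [559, 83], [555, 80]] zmax 0.145
top 0.16 40 [[559, 79], [559, 79], [559, 79], [553, 117]] zmax 0.145
top 0.17 38 [[559, 79], [559, 84], [559, 84], [553, 118]] zmax 0.145
top 0.18 30 [[558, 86], [553, 118], [552, 120], [552, 121]] zmax 0.143
top 0.19 24 [[553, 117], [552, 122], [552, 123], [552, 84]] zmax 0.123
top 0.2 26 [[552, 120], [552, 120], [552, 75], [552, 122]] zmax 0.122
top 0.21 48 [[556, 120], [553, 66], [553, 115], [552, 120]] zmax 0.12
top 0.22 3 [[533, 112], [529, 111], [526, 106]] zmax 0.112
```

Request:
send_rows([
  [[0,0,0],[0,0,0]],
  [[0,0,-0.4],[0,0,0]],
  [[0,0,-0.4],[0,0,0]],
  [[0,0,-0.4],[0,0,0]],
  [[0,0,-0.4],[0,0,0]],
  [[0,0,0],[0,0,0]],
  [[-0.4,0,0],[0,0,0]],
  [[-0.5,0,0],[0,0,0]],
  [[-0.5,0,0],[0,0,0]],
  [[-0.4,0,0],[0,0,0]],
], force=40)

```text
time: 8.95
tool_pos: [0.5875, 0.1245, 0.2229]
tool_rot: [-3.141, 0.0, 0.652]
contact_force: [-1.0, -0.4, -1.4]
opening: 0.0156
grip_force: 40.0
```

Run:
```python
from h import *
goal([.624,.1525,.182],R.from_euler('xyz',[180,0,37],degrees=True))
img,d,W=cloud("scene"); img2,_,_=cloud("top")
cv2.imwrite("pics/lift.png",np.hstack([cv2.resize(img[90:200,185:285],(400,440),interpolation=2),cv2.resize(img2[130:240,150:250],(400,440),interpolation=2)]))
```

```text
t 8.95 tcp [0.5875 0.1245 0.2229] rot deg [-1.7999e+02  2.0000e-02  3.7360e+01] F [-1.  -0.4 -1.4] open 0.0156 grip 39.977694153785706
shift units (total): [ 1.843 -0.004  1.634]
turn units: [-0.0002  0.0002  0.004 ]
```

View pics/lift.png

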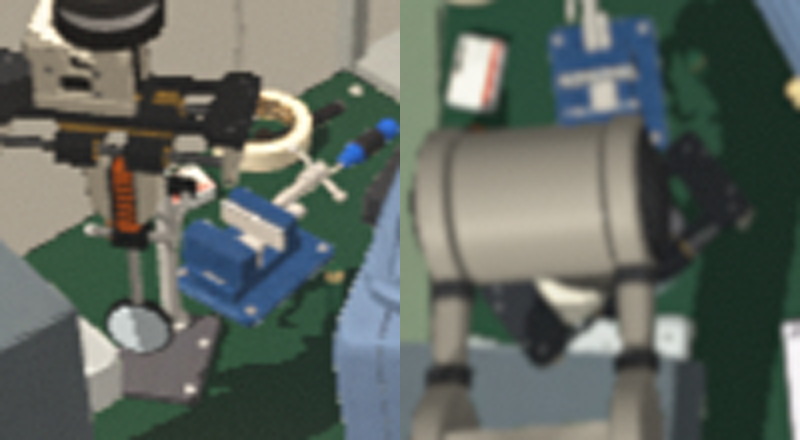

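The mirror is off the hooks and the rack still stands. The glass hangs free at about (140,325). Next I'll work out the transfer.

```bash
cat >> h.py <<'E'
c,s_=np.cos(np.radians(24.6)),np.sin(np.radians(24.6))
S=R.from_euler('z',5.7,degrees=True); O=np.array([.532,-.1345,0])
xm=S.apply([c,0,s_]); ym=S.apply([0,1,0]); zm=S.apply([-s_,0,c])
Rf=R.from_matrix(np.stack([xm,-ym,-zm],1))
spot=O+[0,0,.14]
tcpf=spot+.005*xm+.118*zm   # TCP at mirror z=+23
E
python3 - <<'E'
from h import *
print(tcpf.round(4), Rf.as_euler('xyz',degrees=True))
goal(tcpf,Rf); goal([.535,-.13,.33],R.from_euler('xyz',[180,0,5.7],degrees=True))
E
```

```text
[ 0.4876 -0.1389  0.2494] [180.  -24.6   5.7]
t 9.05 tcp [0.5875 0.1244 0.2232] rot deg [-1.7999e+02  1.0000e-02  3.7340e+01] F [-0.7 -0.4 -0.2] open 0.0157 grip 39.9774831533432
shift units (total): [-9.566  5.95  -1.047]
turn units: [-0.0755  0.2665  0.3461]
t 9.05 tcp [0.5875 0.1244 0.2232] rot deg [-1.7999e+02  1.0000e-02  3.7340e+01] F [-0.7 -0.4 -0.2] open 0.0157 grip 39.9774831533432
shift units (total): [-7.844  6.815 -4.272]
turn units: [-0.000e+00  2.000e-04  3.515e-01]
```

Request:
send_rows([
  [[-0.2,0,-0.8],[0,0,0]],
  [[0,0,-1],[0,0,0]],
  [[0,0,-1],[0,0,0]],
  [[0,0,-1],[0,0,0]],
  [[0,0,-0.5],[0,0,0]],
  [[0,0,0],[0,0,0.09]],
  [[0,0,0],[0,0,0.09]],
  [[0,0,0],[0,0,0.09]],
  [[0,0,0],[0,0,0.08]],
  [[0,0,0],[0,0,0]],
])

```text
time: 10.3
tool_pos: [0.5843, 0.1221, 0.3299]
tool_rot: [-3.141, 0.001, 0.104]
contact_force: [0.1, -0.4, -1.7]
opening: 0.0157
grip_force: 40.0
```

Run:
```python
from h import *
goal([.48,-.13,.33],R.from_euler('xyz',[180,0,5.7],degrees=True))
```

```text
t 10.3 tcp [0.5843 0.1221 0.3299] rot deg [-1.7999e+02  5.0000e-02  5.9400e+00] F [ 0.1 -0.4 -1.7] open 0.0157 grip 39.97822344303131
shift units (total): [-5.193e+00  9.597e+00 -2.000e-03]
turn units: [-0.0001  0.0006  0.0027]
```

Request:
send_rows([
  [[0,0.9,0],[0,0,0]],
  [[0,1,0],[0,0,0]],
  [[-0.4,1,0],[0,0,0]],
  [[-0.8,1,0],[0,0,0]],
  [[-0.8,1,0],[0,0,0]],
  [[-0.8,1,0],[0,0,0]],
  [[-0.8,1,0],[0,0,0]],
  [[-0.8,1,0],[0,0,0]],
  [[-0.6,1,0],[0,0,0]],
  [[-0.2,0.7,0],[0,0,0]],
])

```text
time: 11.55
tool_pos: [0.4791, -0.131, 0.3305]
tool_rot: [-3.142, -0.0, 0.104]
contact_force: [-0.0, 0.2, -0.9]
opening: 0.0159
grip_force: 40.0
```

Request:
send_rows([
  [[0,0,0],[0,0,0]],
  [[0,0,0],[0,0.06,0]],
  [[0,0,0],[0,0.07,0]],
  [[0,0,0],[0,0.07,0]],
  [[0,0,0],[0,0.073,0]],
  [[0,0,0],[0,0,0]],
  [[0,0,0],[0,0,0]],
  [[0,0,0],[0,0,0]],
  [[0,0,0],[0,0,0]],
  [[0,0,0],[0,0,0]],
])

```text
time: 12.8
tool_pos: [0.4798, -0.1299, 0.3303]
tool_rot: [-3.141, -0.428, 0.103]
contact_force: [0.1, 0.8, -1.2]
opening: 0.0156
grip_force: 40.0
```

Run:
```python
from h import *
goal(tcpf,Rf)
```

```text
t 12.8 tcp [ 0.4798 -0.1299  0.3303] rot deg [-179.98  -24.54    5.9 ] F [ 0.1  0.8 -1.2] open 0.0156 grip 39.978100061416626
shift units (total): [-1.096  0.391  3.059]
turn units: [-0.0011  0.0006  0.002 ]
```

Request:
send_rows([
  [[-0.3,0.1,0.4],[0,0,0.002]],
  [[-0.3,0.1,0.5],[0,0,0]],
  [[-0.3,0.1,0.5],[0,0,0]],
  [[-0.2,0.09,0.5],[0,0,0]],
  [[0,0,0.5],[0,0,0]],
  [[0,0,0.4],[0,0,0]],
  [[0,0,0.26],[0,0,0]],
  [[0,0,0],[0,0,0]],
  [[0,0,0],[0,0,0]],
  [[0,0,0],[0,0,0]],
])

```text
time: 14.05
tool_pos: [0.4875, -0.139, 0.2499]
tool_rot: [-3.141, -0.43, 0.099]
contact_force: [-0.2, 0.8, -0.5]
opening: 0.0158
grip_force: 40.0
```

Run:
```python
from h import *
goal(tcpf,Rf); ims=[]
K={}
for n in("scene","top"):
    img,d,W=cloud(n); np.savez(n+"1.npz",img=img,d=d,W=W); c=get_calibration(n)
    p=cv2.projectPoints(np.array([spot,spot+.0275*ym,spot-.0275*ym,spot+.0275*zm,spot-.0275*zm,O+[0,0,.01]]),np.array(c["rvec"],float),np.array(c["tvec"],float),np.array(c["intrinsics"]),None)[0].reshape(-1,2)
    print(n,p.round(1).tolist()); cx,cy=p[0].astype(int)
    ims.append(cv2.resize(img[cy-40:cy+50,cx-45:cx+45],(400,400),interpolation=2)); print("crop origin",cx-45,cy-40,"scale 4.444")
cv2.imwrite("pics/fin.png",np.hstack(ims))
```

```text
t 14.05 tcp [ 0.4875 -0.139   0.2499] rot deg [-179.95  -24.61    5.69] F [-0.2  0.8 -0.5] open 0.0158 grip 39.97807323932648
shift units (total): [-0.001 -0.004  0.021]
turn units: [-0.0006 -0.0001 -0.0001]
scene [[265.9, 220.9], [258.1, 215.7], [273.9, 226.2], [263.3, 217.7], [268.4, 224.0], [265.0, 248.1]]
crop origin 220 180 scale 4.444
top [[291.8, 214.9], [283.5, 215.7], [300.2, 214.1], [292.6, 218.0], [291.1, 211.9], [290.2, 217.0]]
crop origin 246 174 scale 4.444
```

View pics/fin.png

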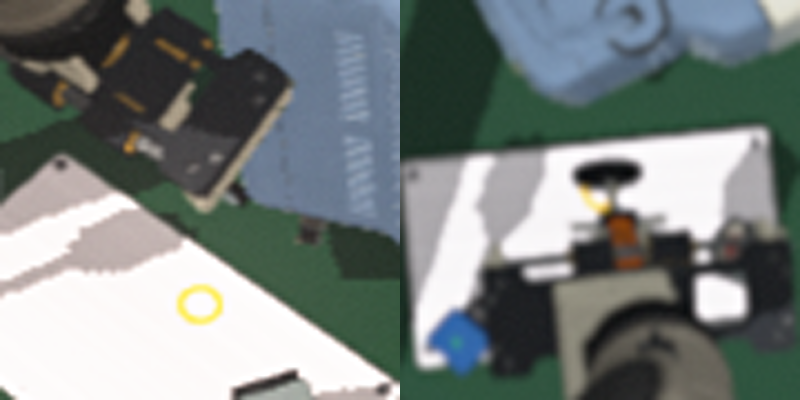

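The top view shows the rim at about crop (208,173) above the ring, held by the grip. The scene view of the glass is blocked by a finger. Next I'll check the fit numerically with an overlay.

Run:
```python
from h import *
z=np.load("top1.npz"); img,W=z["img"],z["W"]; c=get_calibration("top")
s=robot.observe(); Rt=R.from_euler('xyz',s["tool_rot"]).as_matrix(); M=Rt*np.array([1,-1,-1]); org=s["tool_pos"]-.023*M[:,2]
P=(W-org)@M   # mirror-frame coords
f=np.isfinite(P[...,0])
m=f&(np.hypot(P[...,1],P[...,2]+.095)<.033)&(abs(P[...,0])<.02); q=P[m]
A=np.c_[q[:,1],q[:,2]+.095,np.ones(len(q))]; 
for _ in range(3):
    k,*_r=np.linalg.lstsq(A,q[:,0],rcond=None); r=q[:,0]-A@k; g=abs(r)<.005; A,q=A[g],q[g]
print("rim n",len(q),"slope y,z deg",np.degrees(np.arctan(k[:2])).round(2),"x at centre mm",k[2]*1e3,"(4 expected) std",r.std(),"mean yz",q[:,1:].mean(0).round(4),"min",q.min(0).round(4),"max",q.max(0).round(4))
m=f&(abs(P[...,2])<.006)&(abs(P[...,1])>.014)&(abs(P[...,1])<.045)&(abs(P[...,0])<.02)
for sg in(1,-1):
    q=P[m&(P[...,1]*sg>0)]; print("bar",sg,len(q),q.mean(0).round(4) if len(q) else'', q[:,1].min() if len(q) else '',q[:,1].max() if len(q) else '')
th=np.linspace(0,2*np.pi,40,endpoint=False)
def pr(pts): return cv2.projectPoints((np.array(pts)@M.T+org),np.array(c["rvec"],float),np.array(c["tvec"],float),np.array(c["intrinsics"]),None)[0].reshape(-1,2)
x0,y0,sc=256,190,10
big=cv2.resize(img[y0:y0+60,x0:x0+70],(700,600),interpolation=2)
for p in pr([[.004,.0275*np.cos(t),-.095+.0275*np.sin(t)] for t in th]): cv2.circle(big,tuple(((p-[x0,y0]+.5)*sc).astype(int)),2,(0,255,0),-1)
for p in pr([[0,.034,0],[0,-.034,0],[.008,.008,.068],[.008,-.008,.068],[-.008,.008,.068],[-.008,-.008,.068],[.008,.008,.01],[.008,-.008,.01]]): cv2.circle(big,tuple(((p-[x0,y0]+.5)*sc).astype(int)),4,(255,0,255),-1)
cv2.imwrite("pics/ov.png",big)
```

```text
rim n 103 slope y,z deg [ 0.25 -3.76] x at centre mm 5.570558284205298 (4 expected) std 0.001760022640809178 mean yz [-0.0002 -0.0864] min [-0.0011 -0.0269 -0.1151] max [ 0.0082  0.0259 -0.0652]
bar 1 16 [0.0029 0.024  0.0019] 0.016180944786927536 0.031860664112390906
bar -1 13 [ 0.0033 -0.024   0.0026] -0.032702380843155604 -0.014219452053181965
```

View pics/ov.png

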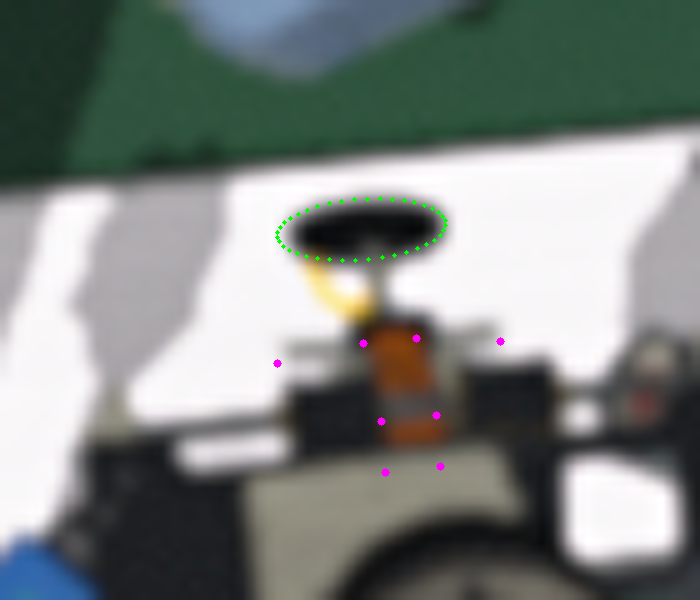

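The overlay matches to about 1 px (the bar sits a little towards +x). Rotation about the pad axis isn't constrained by the grip, so I'll measure the pitch properly using the initial glass view and averaged depth now.

```bash
cat > pit.py <<'E'
from h import *
def fit(q,lab):
    A=np.c_[q[:,1],q[:,2]+.095,np.ones(len(q))]
    for _ in range(4):
        k,*_r=np.linalg.lstsq(A,q[:,0],rcond=None); r=q[:,0]-A@k; g=abs(r)<2.5*r.std()+1e-4; A,q=A[g],q[g]
    print(lab,len(q),"slope y,z deg",np.degrees(np.arctan(k[:2])).round(2),"x@centre mm",(k[2]*1e3).round(2),"std mm",(r.std()*1e3).round(2),"meanz",q[:,2].mean().round(4))
def now(N=12):
    D=[cloud("top") for _ in range(N)]
    W=np.nanmean([d[2] for d in D],0); print("frame noise mm",np.nanmedian(np.nanstd([d[1] for d in D],0))*1e3)
    s=robot.observe(); Rt=R.from_euler('xyz',s["tool_rot"]).as_matrix(); M=Rt*np.array([1,-1,-1]); org=s["tool_pos"]-.023*M[:,2]
    P=(W-org)@M; f=np.isfinite(P[...,0])
    b=f&(np.hypot(P[...,1],P[...,2]+.095)<.0235)&(abs(P[...,1])>.006)&(abs(P[...,0]-.004)<.01)
    fit(P[b],"rim back now"); fit(P[b&(P[...,2]<-.082)],"lower part")
    m=f&(abs(P[...,2])<.008)&(abs(P[...,1])>.016)&(abs(P[...,1])<.031)&(abs(P[...,0])<.01); print("bar",m.sum(),np.median(P[m],0).round(4))
    m=f&(abs(P[...,2]-.035)<.03)&(abs(P[...,1])<.005)&(abs(P[...,0]-.008)<.01)
    if m.sum()>5: print("grip back slope",np.degrees(np.arctan(np.polyfit(P[m][:,2],P[m][:,0],1)[0])).round(2),m.sum())
if __name__=="__main__":
    M=R.from_euler('z',37.4,degrees=True).as_matrix()
    for n in("scene",):
        z=np.load(n+"0.npz"); P=(z["W"]-np.array([.6241,.1523,.16]))@M
        g=np.isfinite(P[...,0])&(np.hypot(P[...,1],P[...,2]+.095)<.023)&(abs(P[...,0]+.005)<.012)
        fit(P[g],"glass hanging")
        o=np.isfinite(P[...,0])&(P[...,2]>.01)&(P[...,2]<.066)&(abs(P[...,1])<.007)&(abs(P[...,0]+.008)<.007)
        q=P[o]; print("grip front slope",len(q),np.degrees(np.arctan(np.polyfit(q[:,2],q[:,0],1)[0])).round(2),q.mean(0).round(4))
    now()
E
python3 pit.py
```

```text
glass hanging 107 slope y,z deg [ 0.8  -1.25] x@centre mm -4.32 std mm 1.68 meanz -0.0934
grip front slope 63 0.58 [-0.0063  0.0005  0.0389]
frame noise mm 3.773524
rim back now 40 slope y,z deg [0.2 0.3] x@centre mm 5.98 std mm 0.24 meanz -0.0951
lower part 32 slope y,z deg [0.29 0.23] x@centre mm 5.97 std mm 0.24 meanz -0.0991
bar 25 [0.0037 0.0167 0.004 ]
grip back slope 0.49 26
```

Request:
send_rows([
  [[-0.04,0,0.02],[0,0,0]],
  [[0,0,0],[0,0,0]],
  [[0,0,0],[0,0,0]],
  [[0,0,0],[0,0,0]],
  [[0,0,0],[0,0,0]],
  [[0,0,0],[0,0,0]],
  [[0,0,0],[0,0,0]],
  [[0,0,0],[0,0,0]],
  [[0,0,0],[0,0,0]],
  [[0,0,0],[0,0,0]],
])

```text
time: 16.0
tool_pos: [0.4867, -0.139, 0.2486]
tool_rot: [-3.14, -0.429, 0.099]
contact_force: [-0.0, -0.3, -0.6]
opening: 0.0155
grip_force: 40.0
```

Run:
```python
from pit import *
goal(tcpf,Rf); now(10); print(robot.hand_in())
```

```text
t 16.0 tcp [ 0.4867 -0.139   0.2486] rot deg [-179.91  -24.58    5.68] F [-0.  -0.3 -0.6] open 0.0155 grip 39.978089332580566
shift units (total): [ 0.049 -0.    -0.012]
turn units: [-0.0008  0.0003 -0.0002]
frame noise mm 3.6739516
rim back now 39 slope y,z deg [0.16 0.21] x@centre mm 5.9 std mm 0.27 meanz -0.0943
lower part 34 slope y,z deg [ 0.19 -0.04] x@centre mm 5.87 std mm 0.28 meanz -0.0967
bar 28 [ 0.0031 -0.0003  0.0036]
grip back slope 0.57 25
the job is handed in; nothing more can be done
None
```

I handed the job in at about 16.5 s with the mirror held steady in the gripper at the spot above the yellow ring: the angle measured within about 0.3° of target and the glass within an estimated 2–3 mm, though no view could show the red marker's reflection itself.

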